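# Set out the dressing tray

### The arm

A 7-joint arm with a two-finger parallel gripper is mounted at the origin on a cart in front of the work surface, level with it; the furniture and walls round the work are solid. World frame = base frame: x ahead of the robot, y to its left, z up, the work surface at z = 0. Lengths are in m, angles in rad, forces in N, time in s.
With the tool pointing down it reaches from about 0.4 to 0.85 m from the base axis. Payload 4.5 kg.
Tool frame: the origin (TCP) lies between the finger pads; the fingertips stand 14 mm ahead of it and the grasp point (between the pads) lies 5 mm behind it; z points along the fingers, y is the line along which they close (so a half turn about z gives the same grasp; the last joint's range is limited). The gripper opens to 88 mm and grips with 3 to 60 N. Pads are 18 mm wide; open, the fingers measure 123 mm over their backs; the gripper's body (75 mm by 187 mm) begins 45 mm behind the grasp point.
Start: joints at [1.383, 0.689, -0.195, 1.565, 0.157, 0.902, -0.215], TCP at [0.138, -0.61, 0.253] pointing down, gripper open.
Joint ranges: [-3.01, 3.01], [-0.46, 2.08], [-1.47, 1.51], [0.13, 2.56], [-1, 4.14], [0.04, 2.09], [-2.66, 2.66]. Speed limits (rad/s): [2.57, 2.57, 3.14, 3.14, 3.14, 3.14, 3.14].

### API

Orientations are given as a unit quaternion [x, y, z, w].
In Python, from cell import manip gives the robot as it stands. The module is installed in compiled form; this text tells all that it offers.
- The arm moves only by the tool apply_moves, never from a script. Its argument "steps" is a list of rows, each an object with "travel": the shift along the tool's x, y, z scaled (see below), a list of three; "angular": the turn, a rotation vector about the tool's x, y, z scaled (see below), a list of three. In form: [{"travel": [tx, ty, tz], "angular": [ax, ay, az]}, ...]. A call has 1 to 12 rows; each row is the pose to reach, as a shift and turn from the pose commanded when the call began, along the tool's axes at that moment; what a row does not reach only later rows make up. The controller multiplies each number of a shift by 25 cm and each number of a turn by pi/2 rad. A row lasts 1/10 s, in which the tool goes at most 50 mm and 8.59 degrees, less where a joint would pass 70% of its speed; a pose out of reach is approached as far as the arm can. A call with a number of a shift or a turn outside -1 to 1 is refused whole. A call with a gripper value outside its range is refused whole. "jaw" is the closure, from -1 (fully open) to 1 (shut), set as the call begins (left out, the last holds). The fingers move at their own pace and stop on an object; the grip force is fixed at half the most. Time passes only in rows, so rows that repeat a pose let the fingers close. It gives the time, the measured TCP pose, the force, the opening and the grip force at its end, in the units of the state.
- manip.state(): the state, without advancing time (a new reading comes with each control period).
- manip.grab_frame(name): name is "side" or "top"; returns the picture (420x560x3 uint8, red, green, blue); there is no depth.
- manip.camera_params(name): a dict with "intrinsics" (3x3 intrinsics, pixels), "T" (4x4, takes a point from camera to world coordinates). Camera axes: x right, y down, z forward; pixel columns grow to the right and rows downward; lengths in m; the calibration is good to about 2 mm. A picture is of the moment at which its call begins. camera_params takes no time and is no camera call.
- manip.finish_job(): hands the job in; it is judged then, once.
The state is a dict: "clock": time; "joint_positions": joint angles; "dq": joint speeds; "effort": joint torques, N m; "ee_pos": TCP position; "tcp_rot": TCP orientation; "wrist_force": force on the tool from outside, world axes, zero at the start; "torque": the same for the moment, N m; "finger_gap": finger opening in m; "grasp_force": force on a finger pad.
Only numpy, scipy, OpenCV 4.12 (cv2) and the standard library are available. Lean on these libraries where they do the work, as an engineer would, in place of code of your own. Each camera call takes 0.05 s, during which the arm holds its last target. There are 200 camera calls.

### The job

Set out the steel dressing tray: put the wide tape roll into the large round pocket, the tall narrow tape roll into the small round pocket, the small glass vial into the square pocket and the long flat carton into the long pocket, each standing upright as it is now and fully down on its pocket's floor. The short small tape roll and the squarish flat carton do not belong in the set: leave them where they are.

Things in the scene. Friction and masses are not known exactly. Their poses are not given: they have to be found in the camera images.
- wide_roll: wide flat roll of pale beige tape standing on its end, 54 mm across, 25 mm high; grasp it across the outside. Origin: centre of its underside, z up. Loose, about 40 to 85 g.
- tall_roll: tall narrow roll of white tape standing on its end, 33 mm across, 46 mm high. Origin: centre of its underside, z up. Loose, about 40 to 85 g.
- vial: small clear glass vial with a crimped cap, upright, 25 mm across, 46 mm high; grasp it round the body. Origin: centre of its underside, z up. Loose, about 40 to 85 g.
- long_carton: long flat printed carton, 46 x 91 x 30 mm (x by y by z), its length along its y. Origin: centre of its underside, z up. Loose, about 40 to 85 g. (Behind the work area, beyond x = 0.7 m, a wall cabinet hangs low over the worktop: keep the wrist and gripper clear of it when swinging across.)
- short_roll: look-alike to leave: short small roll of white tape standing on its end, 37 mm across, 26 mm high. Origin: centre of its underside, z up. Loose, about 40 to 85 g.
- square_carton: look-alike to leave: squarish flat printed carton, 66 x 56 x 30 mm (x by y by z). Origin: centre of its underside, z up. Loose, about 40 to 85 g.
- pocket_large_round: white plate 94 x 114 x 12 mm (x, y, z) with one large round pocket, 70 mm across, 8 mm deep, black floor, in its middle. Origin: centre of the underside; pocket floor z = 4 mm, top z = 12 mm. Four such plates fill the steel tray 2 by 2 in any order, turned with it, centres 96 mm apart in x, 116 mm in y; the tray's rim stands 2 mm above their tops. Fixed.
- pocket_small_round: white plate 94 x 114 x 12 mm (x, y, z) with one small round pocket, 49 mm across, 8 mm deep, black floor, in its middle. Origin: centre of the underside; pocket floor z = 4 mm, top z = 12 mm. Four such plates fill the steel tray 2 by 2 in any order, turned with it, centres 96 mm apart in x, 116 mm in y; the tray's rim stands 2 mm above their tops. Fixed.
- pocket_square: white plate 94 x 114 x 12 mm (x, y, z) with one small square pocket, 41 x 41 mm, 8 mm deep, black floor, in its middle. Origin: centre of the underside; pocket floor z = 4 mm, top z = 12 mm. Four such plates fill the steel tray 2 by 2 in any order, turned with it, centres 96 mm apart in x, 116 mm in y; the tray's rim stands 2 mm above their tops. Fixed.
- pocket_long: white plate 94 x 114 x 12 mm (x, y, z) with one long oblong pocket, 60 mm along x by 104 mm along y, 8 mm deep, black floor, in its middle. Origin: centre of the underside; pocket floor z = 4 mm, top z = 12 mm. Four such plates fill the steel tray 2 by 2 in any order, turned with it, centres 96 mm apart in x, 116 mm in y; the tray's rim stands 2 mm above their tops. Fixed.

How it is judged:
At the end, for the whole second after the job is handed in: Each of the four things stands in its own pocket: within 14 mm of the pocket's centre, its underside lower than 8 mm above the plate's underside (seated is 4 mm), tilted less than 0.12 rad, at rest; the short roll and the squarish carton are within 20 mm of where they started (horizontal distance between wide_roll and pocket_large_round below 0.014 m and z of wide_roll in the frame of pocket_large_round below 0.008 m and angle between each of wide_roll, tall_roll, vial, long_carton's own z axis and vertical below 0.12 rad and linear speed of each of wide_roll, tall_roll, vial, long_carton below 0.02 m/s and horizontal distance between tall_roll and pocket_small_round below 0.014 m and z of tall_roll in the frame of pocket_small_round below 0.008 m and horizontal distance between vial and pocket_square below 0.014 m and z of vial in the frame of pocket_square below 0.008 m and horizontal distance between long_carton and pocket_long below 0.014 m and z of long_carton in the frame of pocket_long below 0.008 m and distance of each of short_roll, square_carton from where it was at the start of the episode below 0.02 m); the robot touches nothing.
It fails at once if the short small roll is moved more than 20 mm (distance of short_roll from where it was at the start of the episode above 0.02 m).
It fails at once if the squarish carton is moved more than 20 mm (distance of square_carton from where it was at the start of the episode above 0.02 m).
It also fails if it takes over 136 s, if anything falls off the work surface, if the arm or the gripper's body presses on something with over 40 N, if the wrist force passes 120 N, or if a joint passes its speed limit or range.

## Working session

There is one attempt and no reset: what is moved stays moved. The work goes in short steps, Python scripts to look and compute and a tool call to move; the robot and the scene stay as the last step left them, time stands still between calls to the robot, and variables do not carry over. Pictures are saved under pics/ and viewed, at most 14 in all, crops included, and the job is handed in when it is done.

Besides the shell and the picture viewer there is one more tool, called after ">>>" by a JSON object that holds its "method" and its "body". apply_moves: Moves the arm, as the interface text tells. Shifts and turns lie within -1 to 1; 1 stands for 25 cm of shift or pi/2 rad of turn. Its arguments: {"type":"object","properties":{"steps":{"type":"array"},"jaw":{"type":"number"}},"required":["steps"]}

```bash
mkdir -p pics
python3 - <<'E'
from cell import manip
import cv2
for n in("top","side"):
    im=manip.grab_frame(n); cv2.imwrite(f"pics/{n}0.png",im[:,:,::-1]); p=manip.camera_params(n); print(n,p["intrinsics"],p["T"])
s=manip.state();print(s["clock"],s["ee_pos"],s["tcp_rot"],s["finger_gap"])
E
```

```text
top [[524.3331345    0.         287.70144805]
 [  0.         524.3331345  205.03633772]
 [  0.           0.           1.        ]] [[-1.11715843e-02 -9.94627559e-01  1.02913627e-01  3.77742105e-01]
 [-9.99902139e-01  1.19785790e-02  7.22677575e-03  6.23727252e-04]
 [-8.42070933e-03 -1.02822821e-01 -9.94664043e-01  1.42333901e+00]
 [ 0.00000000e+00  0.00000000e+00  0.00000000e+00  1.00000000e+00]]
side [[454.58204591   0.         279.32638185]
 [  0.         454.58204591 209.07710708]
 [  0.           0.           1.        ]] [[ 0.99549557 -0.05177406  0.07942302  0.40927323]
 [-0.0945334  -0.47833752  0.87307311 -0.93954441]
 [-0.00721153 -0.87664854 -0.48107726  0.55526849]
 [ 0.          0.          0.          1.        ]]
0.1 [ 0.13735676 -0.6091602   0.2519853 ] [ 9.93851489e-01  1.10718266e-01 -1.29742268e-04 -8.16865129e-04] 0.08814280397087876
```

View pics/top0.png

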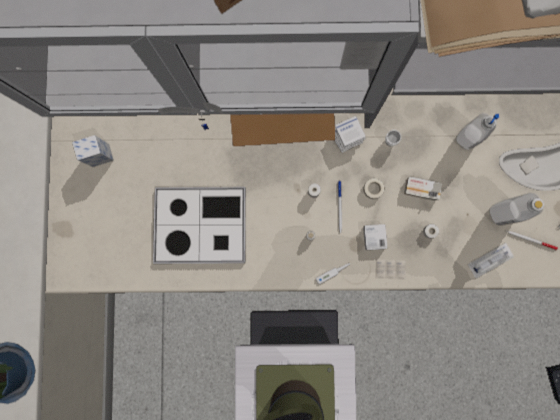

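View pics/side0.png

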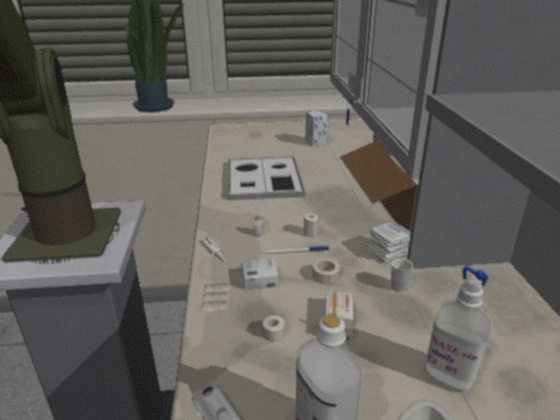

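Run:
```python
import cv2
im=cv2.imread("pics/top0.png")
a=cv2.resize(im[170:270,295:450],None,fx=5,fy=5,interpolation=cv2.INTER_CUBIC)
cv2.imwrite("pics/cropA.png",a)
b=cv2.resize(im[180:270,145:255],None,fx=6,fy=6,interpolation=cv2.INTER_CUBIC)
cv2.imwrite("pics/cropB.png",b)
```

```text
(no output)
```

View pics/cropA.png

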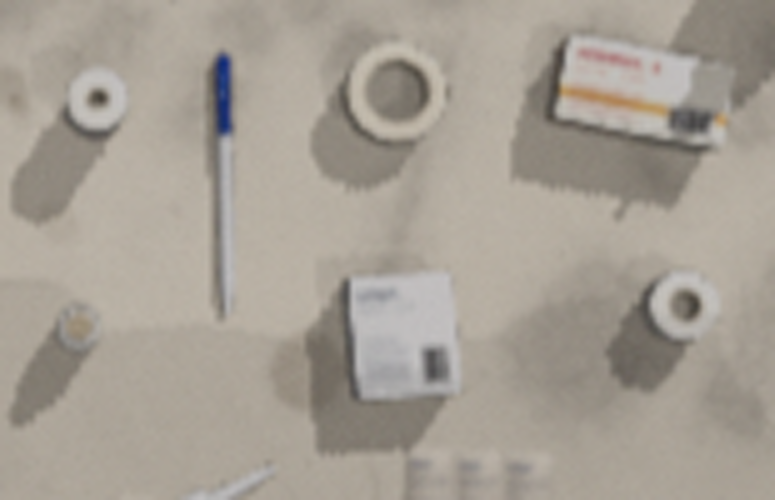

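View pics/cropB.png

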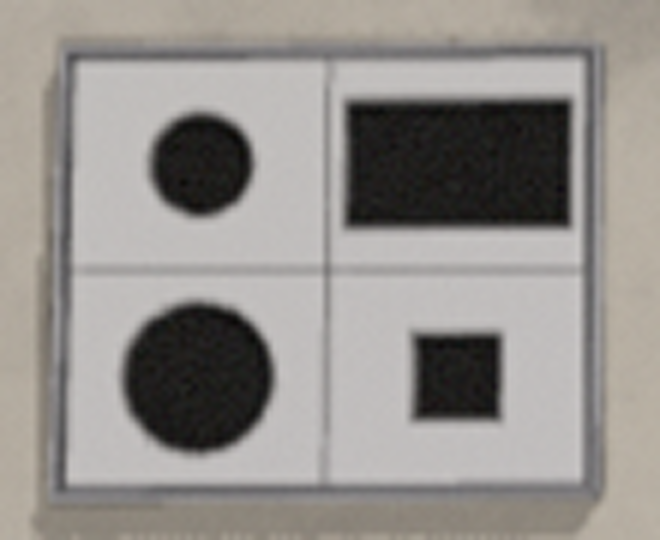

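```bash
cat > h.py <<'E'
import cv2,numpy as np
from cell import manip
from scipy.spatial.transform import Rotation as R
def ray(n,px,z):
    p=manip.camera_params(n);K=np.array(p["intrinsics"]);T=np.array(p["T"])
    d=T[:3,:3]@np.linalg.solve(K,[px[0],px[1],1]);o=T[:3,3]
    return o+d*(z-o[2])/d[2]
def proj(n,P):
    p=manip.camera_params(n);K=np.array(p["intrinsics"]);T=np.array(p["T"])
    c=K@(T[:3,:3].T@(np.array(P)-T[:3,3]));return c[:2]/c[2]
E
python3 - <<'E'
from h import *
np.set_printoptions(precision=4,suppress=True)
im=cv2.imread("pics/top0.png");g=im.min(2).astype(int)
print("bg",np.median(im[170:270,295:450].reshape(-1,3),0))
bright=(g>178).astype(np.uint8)
n,l,st,c=cv2.connectedComponentsWithStats(bright)
for i in range(1,n):
    if st[i,4]>40 and 290<c[i][0]<450 and 170<c[i][1]<260:
        m=(l==i).astype(np.uint8); k=cv2.findContours(m,0,1)[0][0]
        r=cv2.minAreaRect(k); print("obj",st[i],c[i],r, cv2.boxPoints(r).round(1).tolist())
dark=(g<90).astype(np.uint8); dark[:190]=0;dark[258:]=0;dark[:,:158]=0;dark[:,243:]=0
n,l,st,c=cv2.connectedComponentsWithStats(dark)
for i in range(1,n):
    if st[i,4]>100:
        k=cv2.findContours((l==i).astype(np.uint8),0,1)[0][0]; r=cv2.minAreaRect(k)
        cs=np.array([ray("top",q,.012) for q in cv2.boxPoints(r)]); print("pocket",st[i],c[i],ray("top",c[i],.012),[round(np.linalg.norm(cs[j]-cs[j+1]),4) for j in(0,1)],r[2])
for nme,q,z in [("tall",(97,98),.046),("wide",(397,92),.025),("long",(644,92),.03),("vial",(78,326),.046),("sq",(405,335),.03),("short",(684,306),.026),("cup",((393-295)*5,(138-170)*5),.07),("stack",(270,-190),.07)]:
    P=ray("top",(q[0]/5+295,q[1]/5+170),z);print(nme,P,proj("side",P).round(0))
q=np.array([[568,34],[735,66],[722,148],[556,120]])/5+[295,170]
P=np.array([ray("top",a,.03) for a in q]);print(P,P.mean(0),[np.linalg.norm(P[i]-P[i-1]) for i in range(4)])
E
```

```text
bg [152. 164. 172.]
obj [408 178  26  12 112] [423.1607 184.1071] ((420.4058532714844, 183.42352294921875), (24.187747955322266, 8.460289001464844), 12.52880573272705) [[407.70001220703125, 184.89999389648438], [409.5, 176.6999969482422], [433.1000061035156, 181.89999389648438], [431.29998779296875, 190.1999969482422]]
obj [310 184  10  11  60] [314.3333 188.9667] ((314.5, 189.0), (10.0, 9.0), 90.0) [[310.0, 184.0], [319.0, 184.0], [319.0, 194.0], [310.0, 194.0]]
obj [366 225  21  21 259] [376.7452 233.1544] ((376.0, 235.0), (20.0, 20.0), 90.0) [[366.0, 225.0], [386.0, 225.0], [386.0, 245.0], [366.0, 245.0]]
obj [426 225  13   8  41] [432.0488 228.    ] ((432.0, 228.5), (7.0, 12.0), 90.0) [[426.0, 225.0], [438.0, 225.0], [438.0, 232.0], [426.0, 232.0]]
pocket [203 197  37  21 777] [221. 207.] [0.5206 0.1916 0.012 ] [np.float64(0.0978), np.float64(0.0544)] 90.0
pocket [170 199  17  17 222] [178.1667 206.9369] [0.5222 0.3078 0.012 ] [np.float64(0.0438), np.float64(0.0428)] 45.0
pocket [166 231  24  24 472] [177.5508 242.4788] [0.426  0.3084 0.012 ] [np.float64(0.0621), np.float64(0.0618)] 90.0
pocket [214 236  14  14 196] [220.5 242.5] [0.4247 0.1927 0.012 ] [np.float64(0.035), np.float64(0.0349)] 90.0
tall [ 0.5605 -0.0605  0.046 ] [311. 217.]
wide [ 0.5645 -0.2226  0.025 ] [325. 267.]
long [ 0.5622 -0.3537  0.03  ] [338. 310.]
vial [ 0.4399 -0.0486  0.046 ] [257. 217.]
sq [ 0.4339 -0.2224  0.03  ] [259. 269.]
short [ 0.4478 -0.3716  0.026 ] [272. 324.]
cup [ 0.6913 -0.2679  0.07  ] [399. 257.]
stack [ 0.7089 -0.1529  0.07  ] [389. 225.]
[[ 0.5941 -0.3143  0.03  ]
 [ 0.5757 -0.4029  0.03  ]
 [ 0.5316 -0.3941  0.03  ]
 [ 0.5477 -0.3062  0.03  ]] [ 0.5623 -0.3544  0.03  ] [np.float64(0.047059020961373946), np.float64(0.09050740618010075), np.float64(0.044931825140888594), np.float64(0.08935282312088033)]
```

```bash
cat >> h.py <<'E'
def plan(*wps):
    s=manip.state();p=np.array(s["ee_pos"]);R0=R.from_quat(s["tcp_rot"]).as_matrix()
    print("t",round(s["clock"],2),"p",p.round(4),"yaw",round(np.arctan2(R0[1,1],R0[0,1]),3),"q",np.round(s["joint_positions"],2),"gap",round(s["finger_gap"],4),"F",np.round(s["wrist_force"],1))
    for x,y,z,th in wps:
        Y=np.array([np.cos(th),np.sin(th),0]);Z=np.array([0,0,-1.]);Rt=np.c_[np.cross(Y,Z),Y,Z]
        print((x,y,z,th),"travel",(R0.T@(np.array([x,y,z])-p)/.25).round(3).tolist(),"ang",(R.from_matrix(R0.T@Rt).as_rotvec()/(np.pi/2)).round(3).tolist())
E
python3 -c "
from h import *
plan((.3,-.38,.253,-.7),(.563,-.353,.2,-.195),(.563,-.353,.12,-.195))"
```

```text
t 0.1 p [ 0.1374 -0.6092  0.252 ] yaw -1.349 q [ 1.38  0.69 -0.19  1.57  0.16  0.9  -0.22] gap 0.0881 F [ 0.6 -0.4  1.2]
(0.3, -0.38, 0.253, -0.7) travel [0.836, -0.751, -0.003] ang [-0.001, -0.0, -0.413]
(0.563, -0.353, 0.2, -0.195) travel [1.886, -0.624, 0.209] ang [-0.001, -0.001, -0.735]
(0.563, -0.353, 0.12, -0.195) travel [1.886, -0.624, 0.529] ang [-0.001, -0.001, -0.735]
```

>>> {"method": "apply_moves", "body": {"steps": [{"travel": [0.2, -0.18, 0], "angular": [0, 0, -0.08]}, {"travel": [0.4, -0.36, 0], "angular": [0, 0, -0.16]}, {"travel": [0.6, -0.54, 0], "angular": [0, 0, -0.24]}, {"travel": [0.75, -0.67, 0], "angular": [0, 0, -0.32]}, {"travel": [0.836, -0.751, 0], "angular": [0, 0, -0.413]}, {"travel": [0.836, -0.751, 0], "angular": [0, 0, -0.413]}, {"travel": [0.836, -0.751, 0], "angular": [0, 0, -0.413]}], "jaw": -1}}

```text
clock: 0.8
ee_pos: [0.3033, -0.3761, 0.2529]
tcp_rot: [0.905, 0.426, 0.001, -0.001]
wrist_force: [0.9, -0.2, -0.7]
finger_gap: 0.0883
grasp_force: 0.0
```

```bash
python3 -c "
from h import *
plan((.563,-.353,.15,-.195),(.563,-.353,.08,-.195))"
```

```text
t 0.8 p [ 0.3033 -0.3761  0.2529] yaw -0.691 q [ 1.04  0.52 -0.37  1.98  0.28  0.69 -0.2 ] gap 0.0883 F [ 0.9 -0.2 -0.7]
(0.563, -0.353, 0.15, -0.195) travel [0.732, 0.742, 0.413] ang [0.0, -0.002, -0.316]
(0.563, -0.353, 0.08, -0.195) travel [0.732, 0.742, 0.693] ang [0.0, -0.002, -0.316]
```

>>> {"method": "apply_moves", "body": {"steps": [{"travel": [0.13, 0.13, 0.03], "angular": [0, 0, -0.06]}, {"travel": [0.26, 0.26, 0.08], "angular": [0, 0, -0.12]}, {"travel": [0.39, 0.39, 0.15], "angular": [0, 0, -0.18]}, {"travel": [0.52, 0.53, 0.23], "angular": [0, 0, -0.24]}, {"travel": [0.65, 0.66, 0.33], "angular": [0, 0, -0.3]}, {"travel": [0.732, 0.742, 0.43], "angular": [0, 0, -0.316]}, {"travel": [0.732, 0.742, 0.56], "angular": [0, 0, -0.316]}, {"travel": [0.732, 0.742, 0.66], "angular": [0, 0, -0.316]}, {"travel": [0.732, 0.742, 0.693], "angular": [0, 0, -0.316]}, {"travel": [0.732, 0.742, 0.693], "angular": [0, 0, -0.316]}, {"travel": [0.732, 0.742, 0.693], "angular": [0, 0, -0.316]}]}}

```text
clock: 1.9
ee_pos: [0.5602, -0.3611, 0.0806]
tcp_rot: [0.776, 0.631, 0.0, 0.001]
wrist_force: [-0.3, -0.7, 0.1]
finger_gap: 0.0881
grasp_force: 0.0
```

```bash
python3 -c "
from h import *
im=manip.grab_frame('top');cv2.imwrite('pics/t1.png',cv2.resize(im[110:260,320:520,::-1],None,fx=4,fy=4,interpolation=2))
plan((.563,-.353,.026,-.195))"
```

```text
t 1.95 p [ 0.5606 -0.3611  0.0811] yaw -0.205 q [ 0.7   0.98 -0.39  1.54  0.49  0.72 -0.11] gap 0.088 F [ 0.4  0.9 -0.5]
(0.563, -0.353, 0.026, -0.195) travel [0.034, 0.002, 0.22] ang [0.002, 0.001, -0.006]
```

View pics/t1.png

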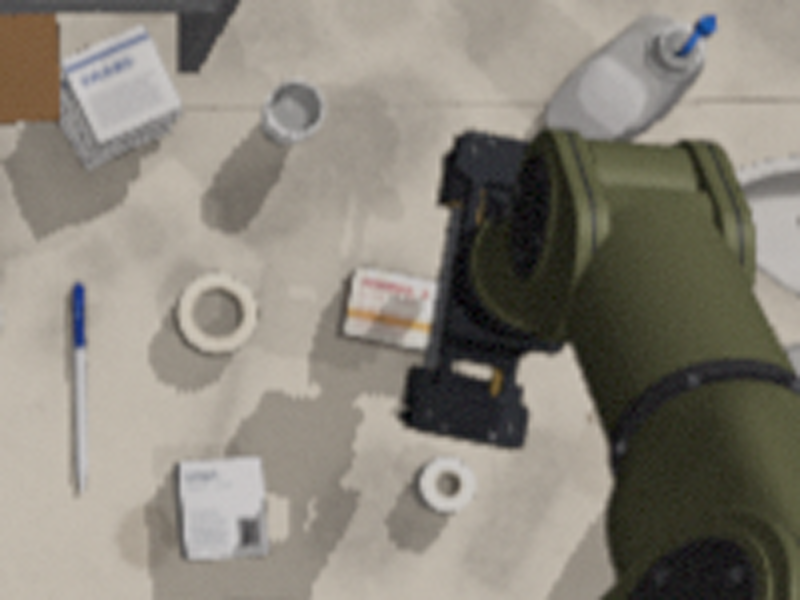

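>>> {"method": "apply_moves", "body": {"steps": [{"travel": [0.034, 0.002, 0.06], "angular": [0, 0, -0.006]}, {"travel": [0.034, 0.002, 0.12], "angular": [0, 0, -0.006]}, {"travel": [0.034, 0.002, 0.18], "angular": [0, 0, -0.006]}, {"travel": [0.034, 0.002, 0.22], "angular": [0, 0, -0.006]}, {"travel": [0.034, 0.002, 0.22], "angular": [0, 0, -0.006]}, {"travel": [0.034, 0.002, 0.22], "angular": [0, 0, -0.006]}]}}

```text
clock: 2.55
ee_pos: [0.5619, -0.352, 0.024]
tcp_rot: [0.772, 0.635, -0.0, -0.0]
wrist_force: [0.7, 0.3, -0.4]
finger_gap: 0.0883
grasp_force: 0.0
```

>>> {"method": "apply_moves", "body": {"steps": [{"travel": [0, 0, 0], "angular": [0, 0, 0]}, {"travel": [0, 0, 0], "angular": [0, 0, 0]}, {"travel": [0, 0, 0], "angular": [0, 0, 0]}, {"travel": [0, 0, 0], "angular": [0, 0, 0]}, {"travel": [0, 0, 0], "angular": [0, 0, 0]}, {"travel": [0, 0, 0], "angular": [0, 0, 0]}], "jaw": 1}}

```text
clock: 3.15
ee_pos: [0.5624, -0.352, 0.0247]
tcp_rot: [0.772, 0.635, 0.0, 0.0]
wrist_force: [0.2, -0.1, 1.1]
finger_gap: 0.0464
grasp_force: 30.0
```

```bash
python3 -c "
from h import *
plan((.555,-.35,.2,-.195),(.555,-.05,.2,-.1))"
```

```text
t 3.15 p [ 0.5624 -0.352   0.0247] yaw -0.194 q [ 0.67  1.06 -0.35  1.56  0.53  0.62 -0.15] gap 0.0464 F [ 0.2 -0.1  1.1]
(0.555, -0.35, 0.2, -0.195) travel [0.002, -0.03, -0.701] ang [0.0, 0.0, 0.0]
(0.555, -0.05, 0.2, -0.1) travel [1.18, -0.262, -0.701] ang [0.0, 0.0, -0.06]
```

>>> {"method": "apply_moves", "body": {"steps": [{"travel": [0, 0, -0.05], "angular": [0, 0, 0]}, {"travel": [0, 0, -0.15], "angular": [0, 0, 0]}, {"travel": [0, 0, -0.28], "angular": [0, 0, 0]}, {"travel": [0.05, -0.02, -0.4], "angular": [0, 0, 0]}, {"travel": [0.17, -0.05, -0.48], "angular": [0, 0, 0]}, {"travel": [0.33, -0.08, -0.5], "angular": [0, 0, 0]}, {"travel": [0.5, -0.12, -0.5], "angular": [0, 0, -0.02]}, {"travel": [0.67, -0.16, -0.5], "angular": [0, 0, -0.04]}, {"travel": [0.84, -0.2, -0.5], "angular": [0, 0, -0.06]}, {"travel": [0.95, -0.23, -0.5], "angular": [0, 0, -0.06]}, {"travel": [0.98, -0.25, -0.5], "angular": [0, 0, -0.06]}, {"travel": [0.98, -0.25, -0.5], "angular": [0, 0, -0.06]}]}}

```text
clock: 4.35
ee_pos: [0.5477, -0.0985, 0.1501]
tcp_rot: [0.741, 0.672, -0.0, 0.0]
wrist_force: [0.3, 0.0, -0.3]
finger_gap: 0.0459
grasp_force: 30.0
```

```bash
python3 -c "
from h import *
plan((.5208,.1916,.13,-.01),(.5208,.1916,.07,-.01))"
```

```text
t 4.35 p [ 0.5477 -0.0985  0.1501] yaw -0.098 q [ 0.32  0.77 -0.38  1.86  0.47  0.61 -0.46] gap 0.0459 F [ 0.3  0.  -0.3]
(0.5208, 0.1916, 0.13, -0.01) travel [1.145, -0.22, 0.08] ang [-0.0, 0.0, -0.056]
(0.5208, 0.1916, 0.07, -0.01) travel [1.145, -0.22, 0.32] ang [-0.0, 0.0, -0.056]
```

>>> {"method": "apply_moves", "body": {"steps": [{"travel": [0.08, -0.02, 0], "angular": [0, 0, 0]}, {"travel": [0.22, -0.04, 0], "angular": [0, 0, -0.01]}, {"travel": [0.38, -0.07, 0], "angular": [0, 0, -0.02]}, {"travel": [0.55, -0.1, 0], "angular": [0, 0, -0.03]}, {"travel": [0.72, -0.14, 0], "angular": [0, 0, -0.04]}, {"travel": [0.86, -0.18, 0], "angular": [0, 0, -0.056]}, {"travel": [0.95, -0.21, 0.04], "angular": [0, 0, -0.056]}, {"travel": [0.99, -0.22, 0.08], "angular": [0, 0, -0.056]}, {"travel": [1.0, -0.22, 0.08], "angular": [0, 0, -0.056]}, {"travel": [1.0, -0.22, 0.08], "angular": [0, 0, -0.056]}]}}

```text
clock: 5.35
ee_pos: [0.5191, 0.1523, 0.1291]
tcp_rot: [0.712, 0.702, -0.001, 0.001]
wrist_force: [0.3, -0.1, -0.8]
finger_gap: 0.0462
grasp_force: 30.0
```

```bash
python3 -c "
from h import *
plan((.5208,.1916,.13,-.01),(.5208,.1916,.06,-.01))"
```

```text
t 5.35 p [0.5191 0.1523 0.1291] yaw -0.015 q [-0.18  0.78 -0.31  1.92  0.46  0.51 -0.84] gap 0.0462 F [ 0.3 -0.1 -0.8]
(0.5208, 0.1916, 0.13, -0.01) travel [0.157, 0.004, -0.004] ang [-0.0, 0.001, -0.003]
(0.5208, 0.1916, 0.06, -0.01) travel [0.158, 0.004, 0.276] ang [-0.0, 0.001, -0.003]
```

>>> {"method": "apply_moves", "body": {"steps": [{"travel": [0.06, 0.002, 0.05], "angular": [0, 0, 0]}, {"travel": [0.12, 0.004, 0.13], "angular": [0, 0, -0.003]}, {"travel": [0.158, 0.004, 0.22], "angular": [0, 0, -0.003]}, {"travel": [0.158, 0.004, 0.276], "angular": [0, 0, -0.003]}, {"travel": [0.158, 0.004, 0.276], "angular": [0, 0, -0.003]}, {"travel": [0.158, 0.004, 0.276], "angular": [0, 0, -0.003]}]}}

```text
clock: 5.95
ee_pos: [0.5204, 0.1922, 0.0607]
tcp_rot: [0.711, 0.704, -0.001, 0.001]
wrist_force: [0.3, 0.0, 0.7]
finger_gap: 0.0459
grasp_force: 30.0
```

```bash
python3 -c "
from h import *
a=manip.grab_frame('top')[170:270,140:260,::-1];b=manip.grab_frame('side')[120:220,200:320,::-1]
cv2.imwrite('pics/t2.png',cv2.resize(np.vstack([a,b]),None,fx=3,fy=3,interpolation=2))
plan((.5208,.1916,.034,-.01))"
```

```text
t 6.05 p [0.5207 0.1931 0.0613] yaw -0.009 q [-0.3   0.9  -0.24  1.9   0.5   0.39 -0.93] gap 0.0463 F [-0.  -0.4 -2.1]
(0.5208, 0.1916, 0.034, -0.01) travel [-0.006, 0.0, 0.109] ang [0.001, 0.0, 0.0]
```

View pics/t2.png

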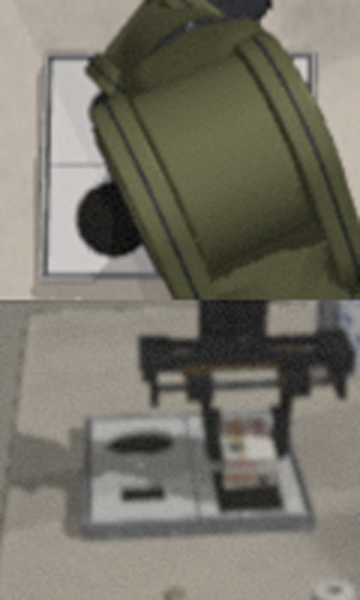

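>>> {"method": "apply_moves", "body": {"steps": [{"travel": [-0.006, 0, 0.03], "angular": [0, 0, 0]}, {"travel": [-0.006, 0, 0.06], "angular": [0, 0, 0]}, {"travel": [-0.006, 0, 0.08], "angular": [0, 0, 0]}, {"travel": [-0.006, 0, 0.1], "angular": [0, 0, 0]}, {"travel": [-0.006, 0, 0.112], "angular": [0, 0, 0]}, {"travel": [-0.006, 0, 0.112], "angular": [0, 0, 0]}]}}

```text
clock: 6.65
ee_pos: [0.5196, 0.1928, 0.0326]
tcp_rot: [0.71, 0.705, -0.0, 0.0]
wrist_force: [-1.7, -0.5, 3.2]
finger_gap: 0.0458
grasp_force: 30.0
```

>>> {"method": "apply_moves", "body": {"steps": [{"travel": [0, 0, 0.006], "angular": [0, 0, 0]}, {"travel": [0, 0, 0.006], "angular": [0, 0, 0]}]}}

```text
clock: 6.85
ee_pos: [0.5196, 0.1927, 0.0325]
tcp_rot: [0.71, 0.705, -0.0, 0.0]
wrist_force: [-4.2, -1.2, 17.4]
finger_gap: 0.046
grasp_force: 30.0
```

>>> {"method": "apply_moves", "body": {"steps": [{"travel": [0, 0, 0], "angular": [0, 0, 0]}, {"travel": [0, 0, 0], "angular": [0, 0, 0]}, {"travel": [0, 0, 0], "angular": [0, 0, 0]}, {"travel": [0, 0, 0], "angular": [0, 0, 0]}, {"travel": [0, 0, -0.02], "angular": [0, 0, 0]}, {"travel": [0, 0, -0.06], "angular": [0, 0, 0]}, {"travel": [0, 0, -0.12], "angular": [0, 0, 0]}, {"travel": [0, 0, -0.22], "angular": [0, 0, 0]}, {"travel": [0, 0, -0.35], "angular": [0, 0, 0]}, {"travel": [0, 0, -0.4], "angular": [0, 0, 0]}, {"travel": [0, 0, -0.4], "angular": [0, 0, 0]}], "jaw": -0.35}}

```text
clock: 7.95
ee_pos: [0.5211, 0.1932, 0.133]
tcp_rot: [0.71, 0.704, 0.002, 0.001]
wrist_force: [0.7, 1.0, 0.3]
finger_gap: 0.0595
grasp_force: 0.0
```

```bash
python3 -c "
from h import *
plan((.5654,-.04,.14,-.1),(.5654,-.2217,.10,-.1))"
```

```text
t 7.95 p [0.5211 0.1932 0.133 ] yaw -0.008 q [-0.25  0.79 -0.32  1.88  0.45  0.54 -0.88] gap 0.0595 F [0.7 1.  0.3]
(0.5654, -0.04, 0.14, -0.1) travel [-0.931, 0.185, -0.029] ang [0.002, -0.001, 0.059]
(0.5654, -0.2217, 0.1, -0.1) travel [-1.658, 0.19, 0.13] ang [0.002, -0.001, 0.059]
```

>>> {"method": "apply_moves", "body": {"steps": [{"travel": [-0.1, 0.02, -0.03], "angular": [0, 0, 0.01]}, {"travel": [-0.25, 0.05, -0.03], "angular": [0, 0, 0.02]}, {"travel": [-0.45, 0.09, -0.03], "angular": [0, 0, 0.03]}, {"travel": [-0.65, 0.13, -0.03], "angular": [0, 0, 0.04]}, {"travel": [-0.83, 0.16, -0.03], "angular": [0, 0, 0.05]}, {"travel": [-0.93, 0.185, -0.03], "angular": [0, 0, 0.059]}, {"travel": [-0.93, 0.185, -0.03], "angular": [0, 0, 0.059]}], "jaw": -1}}

```text
clock: 8.65
ee_pos: [0.5639, -0.0466, 0.1367]
tcp_rot: [0.745, 0.667, -0.002, 0.001]
wrist_force: [0.1, 0.7, 0.1]
finger_gap: 0.0879
grasp_force: 0.0
```

```bash
python3 -c "
from h import *
plan((.5654,-.2217,.10,-.1),(.5654,-.2217,.07,-.1))"
```

```text
t 8.65 p [ 0.5639 -0.0466  0.1367] yaw -0.109 q [ 0.21  0.79 -0.36  1.84  0.47  0.6  -0.56] gap 0.0879 F [0.1 0.7 0.1]
(0.5654, -0.2217, 0.1, -0.1) travel [-0.695, 0.083, 0.15] ang [-0.001, 0.003, -0.006]
(0.5654, -0.2217, 0.07, -0.1) travel [-0.694, 0.083, 0.27] ang [-0.001, 0.003, -0.006]
```

>>> {"method": "apply_moves", "body": {"steps": [{"travel": [-0.1, 0.01, 0], "angular": [0, 0, 0]}, {"travel": [-0.26, 0.03, 0], "angular": [0, 0, 0]}, {"travel": [-0.44, 0.05, 0.03], "angular": [0, 0, 0]}, {"travel": [-0.6, 0.07, 0.08], "angular": [0, 0, 0]}, {"travel": [-0.67, 0.08, 0.16], "angular": [0, 0, 0]}, {"travel": [-0.694, 0.083, 0.24], "angular": [0, 0, 0]}, {"travel": [-0.694, 0.083, 0.27], "angular": [0, 0, 0]}, {"travel": [-0.694, 0.083, 0.27], "angular": [0, 0, 0]}, {"travel": [-0.694, 0.083, 0.27], "angular": [0, 0, 0]}]}}

```text
clock: 9.55
ee_pos: [0.5682, -0.2127, 0.0712]
tcp_rot: [0.741, 0.672, 0.001, -0.0]
wrist_force: [-0.4, 0.2, 0.9]
finger_gap: 0.0877
grasp_force: 0.0
```

```bash
python3 -c "
from h import *
plan((.5654,-.2217,.024,-.1))"
```

```text
t 9.55 p [ 0.5682 -0.2127  0.0712] yaw -0.098 q [ 0.48  0.94 -0.36  1.74  0.55  0.57 -0.31] gap 0.0877 F [-0.4  0.2  0.9]
(0.5654, -0.2217, 0.024, -0.1) travel [-0.037, -0.008, 0.189] ang [0.0, -0.001, 0.002]
```

>>> {"method": "apply_moves", "body": {"steps": [{"travel": [-0.02, -0.004, 0.03], "angular": [0, 0, 0]}, {"travel": [-0.037, -0.008, 0.07], "angular": [0, 0, 0]}, {"travel": [-0.037, -0.008, 0.13], "angular": [0, 0, 0]}, {"travel": [-0.037, -0.008, 0.18], "angular": [0, 0, 0]}, {"travel": [-0.037, -0.008, 0.189], "angular": [0, 0, 0]}, {"travel": [-0.037, -0.008, 0.189], "angular": [0, 0, 0]}, {"travel": [-0.037, -0.008, 0.189], "angular": [0, 0, 0]}]}}

```text
clock: 10.25
ee_pos: [0.565, -0.2236, 0.0238]
tcp_rot: [0.742, 0.671, 0.0, 0.0]
wrist_force: [-0.3, -0.2, -1.1]
finger_gap: 0.0878
grasp_force: 0.0
```

>>> {"method": "apply_moves", "body": {"steps": [{"travel": [0, 0, 0], "angular": [0, 0, 0]}, {"travel": [0, 0, 0], "angular": [0, 0, 0]}, {"travel": [0, 0, 0], "angular": [0, 0, 0]}, {"travel": [0, 0, 0], "angular": [0, 0, 0]}, {"travel": [0, 0, 0], "angular": [0, 0, 0]}, {"travel": [0, 0, 0], "angular": [0, 0, 0]}], "jaw": 1}}

```text
clock: 10.85
ee_pos: [0.565, -0.2239, 0.0239]
tcp_rot: [0.742, 0.671, 0.0, 0.0]
wrist_force: [-0.8, 0.2, 0.4]
finger_gap: 0.0524
grasp_force: 30.0
```

```bash
python3 -c "
from h import *
plan((.55,0.02,.15,-.05))"
```

```text
t 10.85 p [ 0.565  -0.2239  0.0239] yaw -0.1 q [ 0.48  1.01 -0.31  1.74  0.59  0.49 -0.33] gap 0.0524 F [-0.8  0.2  0.4]
(0.55, 0.02, 0.15, -0.05) travel [0.965, -0.157, -0.505] ang [0.0, 0.0, -0.032]
```

>>> {"method": "apply_moves", "body": {"steps": [{"travel": [0, 0, -0.05], "angular": [0, 0, 0]}, {"travel": [0, 0, -0.15], "angular": [0, 0, 0]}, {"travel": [0, 0, -0.28], "angular": [0, 0, 0]}, {"travel": [0.05, -0.01, -0.4], "angular": [0, 0, 0]}, {"travel": [0.17, -0.03, -0.48], "angular": [0, 0, 0]}, {"travel": [0.33, -0.05, -0.5], "angular": [0, 0, 0]}, {"travel": [0.5, -0.08, -0.5], "angular": [0, 0, -0.01]}, {"travel": [0.67, -0.11, -0.5], "angular": [0, 0, -0.02]}, {"travel": [0.84, -0.14, -0.5], "angular": [0, 0, -0.03]}, {"travel": [0.94, -0.15, -0.5], "angular": [0, 0, -0.03]}, {"travel": [0.965, -0.157, -0.5], "angular": [0, 0, -0.03]}, {"travel": [0.965, -0.157, -0.5], "angular": [0, 0, -0.03]}]}}

```text
clock: 12.05
ee_pos: [0.5496, 0.0206, 0.1492]
tcp_rot: [0.725, 0.689, -0.0, 0.0]
wrist_force: [-0.1, -0.4, -0.9]
finger_gap: 0.0521
grasp_force: 30.0
```

```bash
python3 -c "
from h import *
plan((.426,.25,.14,-.01),(.426,.3085,.14,-.01))"
```

```text
t 12.05 p [0.5496 0.0206 0.1492] yaw -0.051 q [ 0.1   0.76 -0.37  1.88  0.47  0.59 -0.63] gap 0.0521 F [-0.1 -0.4 -0.9]
(0.426, 0.25, 0.14, -0.01) travel [0.891, -0.541, 0.036] ang [0.0, 0.0, -0.026]
(0.426, 0.3085, 0.14, -0.01) travel [1.125, -0.553, 0.036] ang [0.0, 0.0, -0.026]
```

>>> {"method": "apply_moves", "body": {"steps": [{"travel": [0.08, -0.05, 0], "angular": [0, 0, 0]}, {"travel": [0.2, -0.12, 0], "angular": [0, 0, 0]}, {"travel": [0.35, -0.21, 0], "angular": [0, 0, -0.01]}, {"travel": [0.5, -0.3, 0], "angular": [0, 0, -0.01]}, {"travel": [0.65, -0.39, 0], "angular": [0, 0, -0.02]}, {"travel": [0.8, -0.47, 0.02], "angular": [0, 0, -0.026]}, {"travel": [0.92, -0.53, 0.036], "angular": [0, 0, -0.026]}, {"travel": [0.99, -0.55, 0.036], "angular": [0, 0, -0.026]}, {"travel": [0.99, -0.55, 0.036], "angular": [0, 0, -0.026]}, {"travel": [0.99, -0.55, 0.036], "angular": [0, 0, -0.026]}]}}

```text
clock: 13.05
ee_pos: [0.4269, 0.272, 0.1397]
tcp_rot: [0.712, 0.702, -0.001, 0.001]
wrist_force: [-0.7, -0.6, -0.3]
finger_gap: 0.0525
grasp_force: 30.0
```

```bash
python3 -c "
from h import *
plan((.426,.3085,.10,-.01),(.426,.3085,.05,-.01))"
```

```text
t 13.05 p [0.4269 0.272  0.1397] yaw -0.015 q [-0.49  0.73 -0.27  2.02  0.43  0.45 -1.11] gap 0.0525 F [-0.7 -0.6 -0.3]
(0.426, 0.3085, 0.1, -0.01) travel [0.146, -0.006, 0.158] ang [0.0, 0.001, -0.003]
(0.426, 0.3085, 0.05, -0.01) travel [0.147, -0.006, 0.358] ang [0.0, 0.001, -0.003]
```

>>> {"method": "apply_moves", "body": {"steps": [{"travel": [0.06, -0.002, 0.05], "angular": [0, 0, 0]}, {"travel": [0.12, -0.005, 0.15], "angular": [0, 0, 0]}, {"travel": [0.147, -0.006, 0.26], "angular": [0, 0, -0.003]}, {"travel": [0.147, -0.006, 0.34], "angular": [0, 0, -0.003]}, {"travel": [0.147, -0.006, 0.358], "angular": [0, 0, -0.003]}, {"travel": [0.147, -0.006, 0.358], "angular": [0, 0, -0.003]}, {"travel": [0.147, -0.006, 0.358], "angular": [0, 0, -0.003]}]}}

```text
clock: 13.75
ee_pos: [0.4257, 0.3102, 0.051]
tcp_rot: [0.711, 0.704, 0.0, 0.0]
wrist_force: [-0.1, 0.8, -0.1]
finger_gap: 0.052
grasp_force: 30.0
```

```bash
python3 -c "
from h import *
plan((.426,.3085,.032,-.01))"
```

```text
t 13.75 p [0.4257 0.3102 0.051 ] yaw -0.01 q [-0.62  0.9  -0.17  1.99  0.49  0.29 -1.2 ] gap 0.052 F [-0.1  0.8 -0.1]
(0.426, 0.3085, 0.032, -0.01) travel [-0.007, 0.001, 0.076] ang [0.001, 0.0, 0.0]
```

>>> {"method": "apply_moves", "body": {"steps": [{"travel": [-0.014, 0, 0.02], "angular": [0, 0, 0]}, {"travel": [-0.014, 0, 0.04], "angular": [0, 0, 0]}, {"travel": [-0.014, 0, 0.06], "angular": [0, 0, 0]}, {"travel": [-0.014, 0, 0.076], "angular": [0, 0, 0]}, {"travel": [-0.014, 0, 0.079], "angular": [0, 0, 0]}, {"travel": [-0.014, 0, 0.079], "angular": [0, 0, 0]}]}}

```text
clock: 14.35
ee_pos: [0.4246, 0.3079, 0.0315]
tcp_rot: [0.71, 0.705, 0.0, 0.0]
wrist_force: [-0.8, -2.2, 13.7]
finger_gap: 0.0525
grasp_force: 30.0
```

>>> {"method": "apply_moves", "body": {"steps": [{"travel": [0, 0, 0], "angular": [0, 0, 0]}, {"travel": [0, 0, 0], "angular": [0, 0, 0]}, {"travel": [0, 0, 0], "angular": [0, 0, 0]}, {"travel": [0, 0, 0], "angular": [0, 0, 0]}, {"travel": [0, 0, -0.02], "angular": [0, 0, 0]}, {"travel": [0, 0, -0.06], "angular": [0, 0, 0]}, {"travel": [0, 0, -0.12], "angular": [0, 0, 0]}, {"travel": [0, 0, -0.22], "angular": [0, 0, 0]}, {"travel": [0, 0, -0.35], "angular": [0, 0, 0]}, {"travel": [0, 0, -0.43], "angular": [0, 0, 0]}, {"travel": [0, 0, -0.43], "angular": [0, 0, 0]}], "jaw": -0.5}}

```text
clock: 15.45
ee_pos: [0.4255, 0.3088, 0.1409]
tcp_rot: [0.71, 0.704, 0.003, 0.0]
wrist_force: [-0.2, -0.7, 0.1]
finger_gap: 0.0661
grasp_force: 0.0
```

```bash
python3 -c "
from h import *
plan((.54,.08,.14,-.02),(.561,-.0596,.14,-.05))"
```

```text
t 15.45 p [0.4255 0.3088 0.1409] yaw -0.008 q [-0.54  0.74 -0.29  1.96  0.42  0.49 -1.14] gap 0.0661 F [-0.2 -0.7  0.1]
(0.54, 0.08, 0.14, -0.02) travel [-0.912, 0.465, 0.002] ang [0.002, -0.002, 0.008]
(0.561, -0.0596, 0.14, -0.05) travel [-1.47, 0.553, 0.0] ang [0.002, -0.002, 0.027]
```

>>> {"method": "apply_moves", "body": {"steps": [{"travel": [-0.1, 0.05, 0], "angular": [0, 0, 0]}, {"travel": [-0.25, 0.13, 0], "angular": [0, 0, 0]}, {"travel": [-0.41, 0.21, 0], "angular": [0, 0, 0]}, {"travel": [-0.58, 0.3, 0], "angular": [0, 0, 0]}, {"travel": [-0.74, 0.38, 0], "angular": [0, 0, 0]}, {"travel": [-0.88, 0.45, 0], "angular": [0, 0, 0.01]}, {"travel": [-0.95, 0.5, 0], "angular": [0, 0, 0.02]}, {"travel": [-0.95, 0.55, 0], "angular": [0, 0, 0.02]}, {"travel": [-0.95, 0.55, 0], "angular": [0, 0, 0.02]}], "jaw": -1}}

```text
clock: 16.35
ee_pos: [0.5612, 0.0683, 0.1373]
tcp_rot: [0.722, 0.692, 0.0, 0.0]
wrist_force: [-0.1, -1.0, 0.2]
finger_gap: 0.0877
grasp_force: 0.0
```

```bash
python3 -c "
from h import *
plan((.561,-.0596,.14,-.05),(.561,-.0596,.08,-.05))"
```

```text
t 16.35 p [0.5612 0.0683 0.1373] yaw -0.042 q [ 0.01  0.79 -0.37  1.84  0.48  0.59 -0.7 ] gap 0.0877 F [-0.1 -1.   0.2]
(0.561, -0.0596, 0.14, -0.05) travel [-0.511, 0.02, -0.011] ang [0.0, -0.0, 0.005]
(0.561, -0.0596, 0.08, -0.05) travel [-0.511, 0.02, 0.229] ang [0.0, -0.0, 0.005]
```

>>> {"method": "apply_moves", "body": {"steps": [{"travel": [-0.1, 0.004, 0], "angular": [0, 0, 0]}, {"travel": [-0.24, 0.01, 0], "angular": [0, 0, 0]}, {"travel": [-0.4, 0.016, 0.03], "angular": [0, 0, 0]}, {"travel": [-0.48, 0.02, 0.1], "angular": [0, 0, 0.005]}, {"travel": [-0.511, 0.02, 0.19], "angular": [0, 0, 0.005]}, {"travel": [-0.511, 0.02, 0.22], "angular": [0, 0, 0.005]}, {"travel": [-0.511, 0.02, 0.22], "angular": [0, 0, 0.005]}, {"travel": [-0.511, 0.02, 0.22], "angular": [0, 0, 0.005]}]}}

```text
clock: 17.15
ee_pos: [0.5604, -0.0564, 0.0834]
tcp_rot: [0.723, 0.691, 0.001, -0.0]
wrist_force: [-0.4, 0.2, -0.2]
finger_gap: 0.0884
grasp_force: 0.0
```

```bash
python3 -c "
from h import *
plan((.561,-.0596,.034,-.05))"
```

```text
t 17.15 p [ 0.5604 -0.0564  0.0834] yaw -0.044 q [ 0.21  0.88 -0.33  1.87  0.56  0.49 -0.56] gap 0.0884 F [-0.4  0.2 -0.2]
(0.561, -0.0596, 0.034, -0.05) travel [-0.013, 0.003, 0.198] ang [0.0, -0.001, 0.004]
```

>>> {"method": "apply_moves", "body": {"steps": [{"travel": [-0.005, 0.002, 0.03], "angular": [0, 0, 0]}, {"travel": [-0.005, 0.002, 0.08], "angular": [0, 0, 0]}, {"travel": [-0.005, 0.002, 0.14], "angular": [0, 0, 0]}, {"travel": [-0.005, 0.002, 0.19], "angular": [0, 0, 0]}, {"travel": [-0.005, 0.002, 0.198], "angular": [0, 0, 0]}, {"travel": [-0.005, 0.002, 0.198], "angular": [0, 0, 0]}, {"travel": [-0.005, 0.002, 0.198], "angular": [0, 0, 0]}]}}

```text
clock: 17.85
ee_pos: [0.561, -0.0597, 0.0337]
tcp_rot: [0.723, 0.69, 0.0, 0.0]
wrist_force: [1.1, -0.1, 0.1]
finger_gap: 0.0881
grasp_force: 0.0
```

>>> {"method": "apply_moves", "body": {"steps": [{"travel": [0, 0, 0], "angular": [0, 0, 0]}, {"travel": [0, 0, 0], "angular": [0, 0, 0]}, {"travel": [0, 0, 0], "angular": [0, 0, 0]}, {"travel": [0, 0, 0], "angular": [0, 0, 0]}, {"travel": [0, 0, 0], "angular": [0, 0, 0]}, {"travel": [0, 0, 0], "angular": [0, 0, 0]}, {"travel": [0, 0, 0], "angular": [0, 0, 0]}, {"travel": [0, 0, 0], "angular": [0, 0, 0]}], "jaw": 1}}

```text
clock: 18.65
ee_pos: [0.5609, -0.0598, 0.0335]
tcp_rot: [0.723, 0.69, 0.0, 0.0]
wrist_force: [0.2, 0.2, 0.1]
finger_gap: 0.032
grasp_force: 30.0
```

```bash
python3 -c "
from h import *
plan((.56,-.0596,.15,-.05),(.54,.18,.16,-.02))"
```

```text
t 18.65 p [ 0.5609 -0.0598  0.0335] yaw -0.047 q [ 0.18  0.96 -0.27  1.88  0.61  0.39 -0.6 ] gap 0.032 F [0.2 0.2 0.1]
(0.56, -0.0596, 0.15, -0.05) travel [0.001, -0.003, -0.466] ang [0.0, -0.0, 0.002]
(0.54, 0.18, 0.16, -0.02) travel [0.954, -0.128, -0.506] ang [0.0, -0.0, -0.017]
```

>>> {"method": "apply_moves", "body": {"steps": [{"travel": [0, 0, -0.05], "angular": [0, 0, 0]}, {"travel": [0, 0, -0.15], "angular": [0, 0, 0]}, {"travel": [0, 0, -0.28], "angular": [0, 0, 0]}, {"travel": [0.05, -0.01, -0.4], "angular": [0, 0, 0]}, {"travel": [0.17, -0.02, -0.48], "angular": [0, 0, 0]}, {"travel": [0.33, -0.04, -0.5], "angular": [0, 0, 0]}, {"travel": [0.5, -0.07, -0.5], "angular": [0, 0, 0]}, {"travel": [0.67, -0.09, -0.5], "angular": [0, 0, -0.01]}, {"travel": [0.84, -0.11, -0.5], "angular": [0, 0, -0.02]}, {"travel": [0.93, -0.12, -0.5], "angular": [0, 0, -0.02]}, {"travel": [0.954, -0.128, -0.5], "angular": [0, 0, -0.02]}, {"travel": [0.954, -0.128, -0.5], "angular": [0, 0, -0.02]}]}}

```text
clock: 19.85
ee_pos: [0.5395, 0.1801, 0.1588]
tcp_rot: [0.712, 0.702, -0.0, 0.0]
wrist_force: [0.5, -0.3, -1.2]
finger_gap: 0.032
grasp_force: 30.0
```

```bash
python3 -c "
from h import *
plan((.522,.308,.13,-.01),(.522,.308,.07,-.01))"
```

```text
t 19.85 p [0.5395 0.1801 0.1588] yaw -0.014 q [-0.18  0.76 -0.38  1.82  0.44  0.65 -0.84] gap 0.032 F [ 0.5 -0.3 -1.2]
(0.522, 0.308, 0.13, -0.01) travel [0.511, -0.077, 0.115] ang [-0.0, 0.0, -0.003]
(0.522, 0.308, 0.07, -0.01) travel [0.511, -0.077, 0.355] ang [-0.0, 0.0, -0.003]
```

>>> {"method": "apply_moves", "body": {"steps": [{"travel": [0.08, -0.01, 0], "angular": [0, 0, 0]}, {"travel": [0.2, -0.03, 0], "angular": [0, 0, 0]}, {"travel": [0.35, -0.05, 0.02], "angular": [0, 0, 0]}, {"travel": [0.46, -0.07, 0.06], "angular": [0, 0, 0]}, {"travel": [0.511, -0.077, 0.14], "angular": [0, 0, 0]}, {"travel": [0.511, -0.077, 0.24], "angular": [0, 0, 0]}, {"travel": [0.511, -0.077, 0.33], "angular": [0, 0, 0]}, {"travel": [0.511, -0.077, 0.355], "angular": [0, 0, 0]}, {"travel": [0.511, -0.077, 0.355], "angular": [0, 0, 0]}, {"travel": [0.511, -0.077, 0.355], "angular": [0, 0, 0]}]}}

```text
clock: 20.85
ee_pos: [0.5236, 0.3071, 0.0706]
tcp_rot: [0.713, 0.701, 0.0, 0.0]
wrist_force: [-0.5, 0.1, -0.2]
finger_gap: 0.0319
grasp_force: 30.0
```

```bash
python3 -c "
from h import *
plan((.522,.308,.043,-.01))"
```

```text
t 20.85 p [0.5236 0.3071 0.0706] yaw -0.017 q [-0.44  0.93 -0.3   1.74  0.47  0.54 -1.05] gap 0.0319 F [-0.5  0.1 -0.2]
(0.522, 0.308, 0.043, -0.01) travel [0.003, -0.007, 0.11] ang [0.001, -0.0, -0.005]
```

>>> {"method": "apply_moves", "body": {"steps": [{"travel": [0.002, -0.006, 0.03], "angular": [0, 0, 0]}, {"travel": [0.002, -0.006, 0.06], "angular": [0, 0, 0]}, {"travel": [0.002, -0.006, 0.085], "angular": [0, 0, 0]}, {"travel": [0.002, -0.006, 0.105], "angular": [0, 0, 0]}, {"travel": [0.002, -0.006, 0.119], "angular": [0, 0, 0]}, {"travel": [0.002, -0.006, 0.119], "angular": [0, 0, 0]}]}}

```text
clock: 21.45
ee_pos: [0.5209, 0.3084, 0.0414]
tcp_rot: [0.712, 0.702, -0.0, 0.0]
wrist_force: [-3.9, -2.0, 13.4]
finger_gap: 0.0312
grasp_force: 30.0
```

>>> {"method": "apply_moves", "body": {"steps": [{"travel": [0, 0, 0], "angular": [0, 0, 0]}, {"travel": [0, 0, 0], "angular": [0, 0, 0]}, {"travel": [0, 0, 0], "angular": [0, 0, 0]}, {"travel": [0, 0, 0], "angular": [0, 0, 0]}, {"travel": [0, 0, -0.02], "angular": [0, 0, 0]}, {"travel": [0, 0, -0.06], "angular": [0, 0, 0]}, {"travel": [0, 0, -0.12], "angular": [0, 0, 0]}, {"travel": [0, 0, -0.22], "angular": [0, 0, 0]}, {"travel": [0, 0, -0.35], "angular": [0, 0, 0]}, {"travel": [0, 0, -0.43], "angular": [0, 0, 0]}, {"travel": [0, 0, -0.43], "angular": [0, 0, 0]}], "jaw": -0.4}}

```text
clock: 22.55
ee_pos: [0.523, 0.31, 0.1517]
tcp_rot: [0.713, 0.702, 0.004, 0.001]
wrist_force: [-0.1, 0.4, 0.2]
finger_gap: 0.0618
grasp_force: 0.0
```

```bash
python3 -c "
from h import *
plan((.47,.08,.15,-.01))"
```

```text
t 22.55 p [0.523  0.31   0.1517] yaw -0.016 q [-0.41  0.81 -0.36  1.71  0.42  0.69 -1.  ] gap 0.0618 F [-0.1  0.4  0.2]
(0.47, 0.08, 0.15, -0.01) travel [-0.923, -0.198, 0.002] ang [0.004, -0.003, -0.004]
```

>>> {"method": "apply_moves", "body": {"steps": [{"travel": [-0.1, -0.02, 0], "angular": [0, 0, 0]}, {"travel": [-0.25, -0.05, 0], "angular": [0, 0, 0]}, {"travel": [-0.43, -0.1, 0], "angular": [0, 0, 0]}, {"travel": [-0.61, -0.15, 0], "angular": [0, 0, 0]}, {"travel": [-0.78, -0.19, 0], "angular": [0, 0, 0]}, {"travel": [-0.92, -0.23, 0], "angular": [0.004, -0.003, 0]}, {"travel": [-1.0, -0.26, 0], "angular": [0.004, -0.003, 0]}, {"travel": [-1.0, -0.28, 0], "angular": [0.004, -0.003, 0]}, {"travel": [-1.0, -0.28, 0], "angular": [0.004, -0.003, 0]}], "jaw": -1}}

```text
clock: 23.45
ee_pos: [0.4468, 0.0602, 0.1475]
tcp_rot: [0.712, 0.702, -0.004, -0.001]
wrist_force: [0.4, -0.3, -0.4]
finger_gap: 0.088
grasp_force: 0.0
```

```bash
python3 -c "
from h import *
b=manip.grab_frame('top')[:,:,::-1];cv2.imwrite('pics/t3.png',b)
plan((.441,-.0478,.14,-.05),(.441,-.0478,.085,-.05))"
```

```text
t 23.5 p [0.4476 0.0612 0.1476] yaw -0.014 q [-0.04  0.68 -0.32  2.16  0.56  0.39 -0.83] gap 0.088 F [ 0.8 -0.1 -0.1]
(0.441, -0.0478, 0.14, -0.05) travel [-0.436, -0.02, 0.032] ang [-0.003, 0.002, 0.023]
(0.441, -0.0478, 0.085, -0.05) travel [-0.435, -0.019, 0.252] ang [-0.003, 0.002, 0.023]
```

View pics/t3.png

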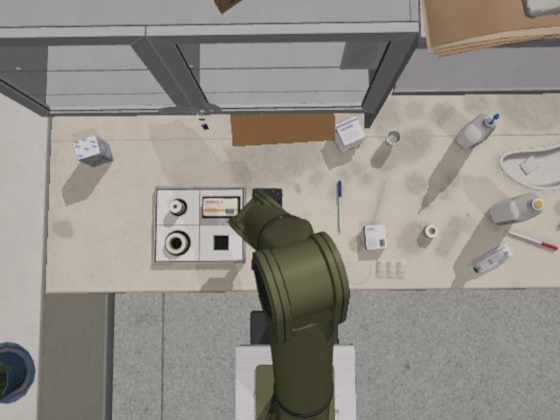

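>>> {"method": "apply_moves", "body": {"steps": [{"travel": [-0.1, -0.005, 0], "angular": [0, 0, 0.01]}, {"travel": [-0.22, -0.01, 0.02], "angular": [0, 0, 0.01]}, {"travel": [-0.34, -0.015, 0.06], "angular": [0, 0, 0.02]}, {"travel": [-0.41, -0.019, 0.13], "angular": [-0.003, 0.002, 0.023]}, {"travel": [-0.435, -0.019, 0.21], "angular": [-0.003, 0.002, 0.023]}, {"travel": [-0.435, -0.019, 0.252], "angular": [-0.003, 0.002, 0.023]}, {"travel": [-0.435, -0.019, 0.252], "angular": [-0.003, 0.002, 0.023]}, {"travel": [-0.435, -0.019, 0.252], "angular": [-0.003, 0.002, 0.023]}, {"travel": [-0.435, -0.019, 0.252], "angular": [-0.003, 0.002, 0.023]}]}}

```text
clock: 24.4
ee_pos: [0.4413, -0.0483, 0.0855]
tcp_rot: [0.725, 0.689, -0.0, 0.0]
wrist_force: [-0.1, -0.9, 0.2]
finger_gap: 0.0882
grasp_force: 0.0
```

```bash
python3 -c "
from h import *
b=manip.grab_frame('side')[180:280,210:340,::-1];cv2.imwrite('pics/t4.png',cv2.resize(b,None,fx=5,fy=5,interpolation=2))
plan((.441,-.0478,.032,-.05))"
```

```text
t 24.45 p [ 0.4412 -0.0486  0.0856] yaw -0.05 q [ 0.09  0.8  -0.14  2.23  0.71  0.16 -0.76] gap 0.0879 F [-0.6  0.2  0.6]
(0.441, -0.0478, 0.032, -0.05) travel [0.003, -0.001, 0.214] ang [0.0, 0.001, -0.0]
```

View pics/t4.png

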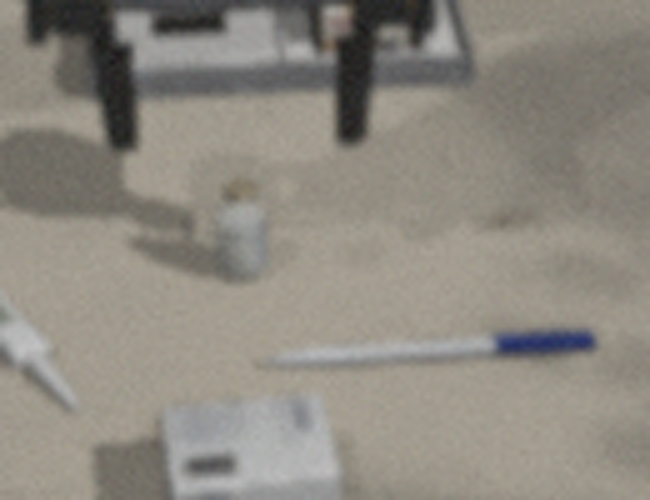

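>>> {"method": "apply_moves", "body": {"steps": [{"travel": [0.003, -0.001, 0.03], "angular": [0, 0, 0]}, {"travel": [0.003, -0.001, 0.07], "angular": [0, 0, 0]}, {"travel": [0.003, -0.001, 0.11], "angular": [0, 0, 0]}, {"travel": [0.003, -0.001, 0.14], "angular": [0, 0, 0]}, {"travel": [0.003, -0.001, 0.14], "angular": [0, 0, 0]}]}}

```text
clock: 24.95
ee_pos: [0.4399, -0.0485, 0.0491]
tcp_rot: [0.725, 0.689, -0.002, -0.0]
wrist_force: [-0.1, -0.2, 0.6]
finger_gap: 0.0884
grasp_force: 0.0
```

```bash
python3 -c "
from h import *
print(proj('side',(.441,-.0603,0)),'vs',(242/5+210-.4,281/5+180-.4))
plan((.441,-.0478,.032,-.05))"
```

```text
[258.49696487 237.36857219] vs (258.0, 235.79999999999998)
t 24.95 p [ 0.4399 -0.0485  0.0491] yaw -0.051 q [ 0.03  0.88 -0.04  2.24  0.94  0.04 -0.99] gap 0.0884 F [-0.1 -0.2  0.6]
(0.441, -0.0478, 0.032, -0.05) travel [0.003, 0.004, 0.068] ang [-0.002, 0.001, -0.001]
```

```bash
sed -i 's/for x,y,z,th in wps/for x,y,z,th,al in wps/; s/Rt=np.c_\[np.cross(Y,Z),Y,Z\]/Rt=R.from_euler("y",al).as_matrix()@np.c_[np.cross(Y,Z),Y,Z]/; s/print((x,y,z,th)/print((x,y,z,th,al)/' h.py; python3 -c "
from h import *
plan((.441,-.0478,.12,-.05,0),(.441,-.0478,.12,1.57,0),(.441,-.0478,.12,1.57,.2))"
```

```text
t 24.95 p [ 0.4399 -0.0485  0.0491] yaw -0.051 q [ 0.03  0.88 -0.04  2.24  0.94  0.04 -0.99] gap 0.0884 F [-0.1 -0.2  0.6]
(0.441, -0.0478, 0.12, -0.05, 0) travel [0.002, 0.003, -0.284] ang [-0.002, 0.001, -0.001]
(0.441, -0.0478, 0.12, 1.57, 0) travel [0.002, 0.003, -0.284] ang [-0.003, -0.0, -1.032]
(0.441, -0.0478, 0.12, 1.57, 0.2) travel [0.002, 0.003, -0.284] ang [0.101, 0.098, -1.028]
```

>>> {"method": "apply_moves", "body": {"steps": [{"travel": [0, 0.003, -0.08], "angular": [0, 0, 0]}, {"travel": [0, 0.003, -0.2], "angular": [0, 0, 0]}, {"travel": [0, 0.003, -0.3], "angular": [0, 0, 0]}, {"travel": [0, 0.003, -0.36], "angular": [0, 0, -0.08]}, {"travel": [0, 0.003, -0.36], "angular": [0, 0, -0.17]}, {"travel": [0, 0.003, -0.36], "angular": [0, 0, -0.26]}, {"travel": [0, 0.003, -0.36], "angular": [0, 0, -0.35]}, {"travel": [0, 0.003, -0.36], "angular": [0, 0, -0.44]}, {"travel": [0, 0.003, -0.36], "angular": [0, 0, -0.53]}, {"travel": [0, 0.003, -0.36], "angular": [0, 0, -0.61]}, {"travel": [0, 0.003, -0.36], "angular": [0, 0, -0.65]}, {"travel": [0, 0.003, -0.36], "angular": [0, 0, -0.65]}]}}

```text
clock: 26.15
ee_pos: [0.441, -0.0485, 0.1397]
tcp_rot: [0.296, 0.955, -0.001, -0.001]
wrist_force: [-0.3, 0.5, 0.3]
finger_gap: 0.0883
grasp_force: 0.0
```

```bash
python3 -c "
from h import *
plan((.441,-.0475,.12,1.57,0),(.441,-.0475,.12,1.57,.2),(.441,-.0475,.1,1.57,.2))"
```

```text
t 26.15 p [ 0.441  -0.0485  0.1397] yaw 0.969 q [ 0.44  0.76 -0.71  2.18  0.99  0.57 -0.06] gap 0.0883 F [-0.3  0.5  0.3]
(0.441, -0.0475, 0.12, 1.57, 0) travel [0.002, 0.004, 0.079] ang [-0.001, -0.001, -0.382]
(0.441, -0.0475, 0.12, 1.57, 0.2) travel [0.002, 0.004, 0.079] ang [0.037, 0.123, -0.381]
(0.441, -0.0475, 0.1, 1.57, 0.2) travel [0.002, 0.004, 0.159] ang [0.037, 0.123, -0.381]
```

>>> {"method": "apply_moves", "body": {"steps": [{"travel": [0.002, 0.004, 0], "angular": [0.007, 0.02, -0.08]}, {"travel": [0.002, 0.004, 0], "angular": [0.014, 0.04, -0.16]}, {"travel": [0.002, 0.004, 0.03], "angular": [0.021, 0.06, -0.24]}, {"travel": [0.002, 0.004, 0.08], "angular": [0.028, 0.09, -0.32]}, {"travel": [0.002, 0.004, 0.13], "angular": [0.037, 0.123, -0.381]}, {"travel": [0.002, 0.004, 0.16], "angular": [0.037, 0.123, -0.381]}, {"travel": [0.002, 0.004, 0.16], "angular": [0.037, 0.123, -0.381]}, {"travel": [0.002, 0.004, 0.16], "angular": [0.037, 0.123, -0.381]}, {"travel": [0.002, 0.004, 0.16], "angular": [0.037, 0.123, -0.381]}]}}

```text
clock: 27.05
ee_pos: [0.441, -0.0475, 0.1006]
tcp_rot: [0.001, 0.995, -0.0, -0.099]
wrist_force: [-0.5, 0.5, -0.6]
finger_gap: 0.0885
grasp_force: 0.0
```

```bash
python3 -c "
from h import *
plan((.441,-.0475,.07,1.57,.2),(.441,-.0475,.032,1.57,.2))"
```

```text
t 27.05 p [ 0.441  -0.0475  0.1006] yaw 1.569 q [ 0.51  0.96 -0.89  2.03  0.91  0.87  0.62] gap 0.0885 F [-0.5  0.5 -0.6]
(0.441, -0.0475, 0.07, 1.57, 0.2) travel [-0.024, 0.0, 0.12] ang [-0.0, 0.001, -0.001]
(0.441, -0.0475, 0.032, 1.57, 0.2) travel [-0.054, 0.0, 0.269] ang [-0.0, 0.001, -0.001]
```

>>> {"method": "apply_moves", "body": {"steps": [{"travel": [-0.003, 0, 0.02], "angular": [0, -0.05, 0]}, {"travel": [-0.01, 0, 0.04], "angular": [0, -0.1, 0]}, {"travel": [-0.012, 0, 0.06], "angular": [0, -0.126, 0]}, {"travel": [-0.012, 0, 0.06], "angular": [0, -0.126, 0]}, {"travel": [-0.012, 0, 0.06], "angular": [0, -0.126, 0]}, {"travel": [-0.012, 0, 0.06], "angular": [0, -0.126, 0]}]}}

```text
clock: 27.65
ee_pos: [0.4421, -0.0474, 0.0851]
tcp_rot: [0.001, 1.0, 0.0, -0.001]
wrist_force: [0.1, -0.1, 0.3]
finger_gap: 0.0882
grasp_force: 0.0
```

```bash
python3 -c "
from h import *
plan((.441,-.0475,.032,1.57,0))"
```

```text
t 27.65 p [ 0.4421 -0.0474  0.0851] yaw 1.569 q [ 0.46  0.91 -0.77  2.21  1.28  0.61  0.27] gap 0.0882 F [ 0.1 -0.1  0.3]
(0.441, -0.0475, 0.032, 1.57, 0) travel [0.004, -0.001, 0.212] ang [0.0, -0.001, -0.001]
```

q6 now has ample margin; descend upright.

>>> {"method": "apply_moves", "body": {"steps": [{"travel": [0.002, 0, 0.03], "angular": [0, 0, 0]}, {"travel": [0.003, 0, 0.08], "angular": [0, 0, 0]}, {"travel": [0.003, 0, 0.13], "angular": [0, 0, 0]}, {"travel": [0.003, 0, 0.18], "angular": [0, 0, 0]}, {"travel": [0.003, 0, 0.22], "angular": [0, 0, 0]}, {"travel": [0.003, 0, 0.22], "angular": [0, 0, 0]}, {"travel": [0.003, 0, 0.22], "angular": [0, 0, 0]}]}}

```text
clock: 28.35
ee_pos: [0.4407, -0.0473, 0.0298]
tcp_rot: [0.001, 1.0, 0.0, -0.001]
wrist_force: [1.0, -0.6, -0.4]
finger_gap: 0.0881
grasp_force: 0.0
```

>>> {"method": "apply_moves", "body": {"steps": [{"travel": [0, 0, 0], "angular": [0, 0, 0]}, {"travel": [0, 0, 0], "angular": [0, 0, 0]}, {"travel": [0, 0, 0], "angular": [0, 0, 0]}, {"travel": [0, 0, 0], "angular": [0, 0, 0]}, {"travel": [0, 0, 0], "angular": [0, 0, 0]}, {"travel": [0, 0, 0], "angular": [0, 0, 0]}, {"travel": [0, 0, 0], "angular": [0, 0, 0]}, {"travel": [0, 0, 0], "angular": [0, 0, 0]}], "jaw": 1}}

```text
clock: 29.15
ee_pos: [0.4402, -0.0475, 0.0297]
tcp_rot: [0.0, 1.0, -0.0, -0.001]
wrist_force: [-0.5, 0.7, 1.2]
finger_gap: 0.026
grasp_force: 0.2
```

```bash
python3 -c "
from h import *
plan((.44,-.0475,.14,1.57,0),(.425,.1925,.12,1.56,0),(.425,.1925,.08,1.56,0))"
```

```text
t 29.15 p [ 0.4402 -0.0475  0.0297] yaw 1.57 q [ 0.43  1.02 -0.71  2.22  1.51  0.59  0.07] gap 0.026 F [-0.5  0.7  1.2]
(0.44, -0.0475, 0.14, 1.57, 0) travel [0.002, -0.0, -0.441] ang [-0.0, -0.002, -0.0]
(0.425, 0.1925, 0.12, 1.56, 0) travel [0.063, 0.96, -0.361] ang [-0.0, -0.002, 0.006]
(0.425, 0.1925, 0.08, 1.56, 0) travel [0.062, 0.96, -0.201] ang [-0.0, -0.002, 0.006]
```

>>> {"method": "apply_moves", "body": {"steps": [{"travel": [0, 0, 0], "angular": [0, 0, 0]}, {"travel": [0, 0, 0], "angular": [0, 0, 0]}, {"travel": [0, 0, 0], "angular": [0, 0, 0]}]}}

```text
clock: 29.45
ee_pos: [0.4403, -0.0474, 0.0297]
tcp_rot: [0.0, 1.0, 0.0, -0.001]
wrist_force: [-0.1, 1.3, 0.7]
finger_gap: 0.0237
grasp_force: 29.9
```

>>> {"method": "apply_moves", "body": {"steps": [{"travel": [0, 0, -0.05], "angular": [0, 0, 0]}, {"travel": [0, 0, -0.15], "angular": [0, 0, 0]}, {"travel": [0, 0, -0.27], "angular": [0, 0, 0]}, {"travel": [0.01, 0.06, -0.35], "angular": [0, 0, 0]}, {"travel": [0.02, 0.18, -0.38], "angular": [0, 0, 0]}, {"travel": [0.03, 0.33, -0.38], "angular": [0, 0, 0]}, {"travel": [0.04, 0.5, -0.38], "angular": [0, 0, 0]}, {"travel": [0.05, 0.67, -0.38], "angular": [0, 0, 0]}, {"travel": [0.06, 0.83, -0.37], "angular": [0, 0, 0]}, {"travel": [0.063, 0.94, -0.36], "angular": [0, 0, 0]}, {"travel": [0.063, 0.96, -0.36], "angular": [0, 0, 0]}, {"travel": [0.063, 0.96, -0.36], "angular": [0, 0, 0]}]}}

```text
clock: 30.65
ee_pos: [0.4247, 0.1929, 0.1196]
tcp_rot: [-0.0, 1.0, -0.0, -0.001]
wrist_force: [-0.6, -1.1, -1.2]
finger_gap: 0.0234
grasp_force: 29.9
```

```bash
python3 -c "
from h import *
plan((.425,.1925,.07,1.56,0),(.425,.1925,.045,1.56,0))"
```

```text
t 30.65 p [0.4247 0.1929 0.1196] yaw 1.571 q [-0.03  0.86 -0.83  2.13  1.09  0.68 -0.07] gap 0.0234 F [-0.6 -1.1 -1.2]
(0.425, 0.1925, 0.07, 1.56, 0) travel [-0.002, -0.001, 0.198] ang [-0.0, -0.002, 0.007]
(0.425, 0.1925, 0.045, 1.56, 0) travel [-0.002, -0.001, 0.298] ang [-0.0, -0.002, 0.007]
```

>>> {"method": "apply_moves", "body": {"steps": [{"travel": [-0.002, -0.001, 0.05], "angular": [0, 0, 0]}, {"travel": [-0.002, -0.001, 0.12], "angular": [0, 0, 0]}, {"travel": [-0.002, -0.001, 0.19], "angular": [0, 0, 0]}, {"travel": [-0.002, -0.001, 0.24], "angular": [0, 0, 0]}, {"travel": [-0.002, -0.001, 0.28], "angular": [0, 0, 0]}, {"travel": [-0.002, -0.001, 0.3], "angular": [0, 0, 0]}, {"travel": [-0.002, -0.001, 0.315], "angular": [0, 0, 0]}, {"travel": [-0.002, -0.001, 0.325], "angular": [0, 0, 0]}, {"travel": [-0.002, -0.001, 0.33], "angular": [0, 0, 0]}, {"travel": [-0.002, -0.001, 0.33], "angular": [0, 0, 0]}]}}

```text
clock: 31.65
ee_pos: [0.4254, 0.1918, 0.0377]
tcp_rot: [0.001, 1.0, -0.0, -0.001]
wrist_force: [-0.6, -0.9, 2.0]
finger_gap: 0.0234
grasp_force: 29.9
```

>>> {"method": "apply_moves", "body": {"steps": [{"travel": [0, 0, 0.001], "angular": [0, 0, 0]}, {"travel": [0, 0, 0.001], "angular": [0, 0, 0]}, {"travel": [0, 0, 0.001], "angular": [0, 0, 0]}, {"travel": [0, 0, 0], "angular": [0, 0, 0]}, {"travel": [0, 0, -0.02], "angular": [0, 0, 0]}, {"travel": [0, 0, -0.06], "angular": [0, 0, 0]}, {"travel": [0, 0, -0.12], "angular": [0, 0, 0]}, {"travel": [0, 0, -0.22], "angular": [0, 0, 0]}, {"travel": [0, 0, -0.35], "angular": [0, 0, 0]}, {"travel": [0, 0, -0.45], "angular": [0, 0, 0]}, {"travel": [0, 0, -0.45], "angular": [0, 0, 0]}], "jaw": 0}}

```text
clock: 32.75
ee_pos: [0.4267, 0.1936, 0.1526]
tcp_rot: [0.0, 1.0, 0.001, 0.001]
wrist_force: [-0.2, 0.9, -0.5]
finger_gap: 0.0442
grasp_force: 0.0
```

>>> {"method": "apply_moves", "body": {"steps": [{"travel": [0, -0.1, 0], "angular": [0, 0, 0]}, {"travel": [0, -0.25, 0], "angular": [0, 0, 0]}, {"travel": [0, -0.43, 0], "angular": [0, 0, 0]}, {"travel": [0, -0.6, 0], "angular": [0, 0, 0]}, {"travel": [0, -0.75, 0], "angular": [0, 0, 0]}, {"travel": [0, -0.88, 0], "angular": [0, 0, 0]}, {"travel": [0, -0.9, 0], "angular": [0, 0, 0]}, {"travel": [0, -0.9, 0], "angular": [0, 0, 0]}]}}

```text
clock: 33.55
ee_pos: [0.4249, -0.0335, 0.1493]
tcp_rot: [0.002, 1.0, 0.0, -0.002]
wrist_force: [0.6, 0.8, -0.5]
finger_gap: 0.0441
grasp_force: 0.0
```

```bash
python3 -c "
from h import *
a=manip.grab_frame('top')[170:270,140:260,::-1];b=manip.grab_frame('side')[135:210,210:330,::-1]
cv2.imwrite('pics/t5.png',cv2.resize(a,None,fx=5,fy=5,interpolation=2))
cv2.imwrite('pics/t6.png',cv2.resize(b,None,fx=5,fy=5,interpolation=2))
for P in [(.5208,.1916,.038),(.522,.308,.054),(.426,.3085,.033),(.4247,.1927,.054)]: print(((proj('top',P)-[140,170]+.4)*5).round(),((proj('side',P)-[210,135]+.4)*5).round())
plan()"
```

```text
[400. 182.] [363. 202.]
[175. 179.] [345.  96.]
[181. 363.] [183. 135.]
[394. 362.] [186. 182.]
t 33.65 p [ 0.4255 -0.0313  0.1497] yaw 1.571 q [ 0.49  0.77 -0.86  2.22  1.06  0.65  0.41] gap 0.0441 F [ 0.6  0.7 -0.3]
```

View pics/t5.png

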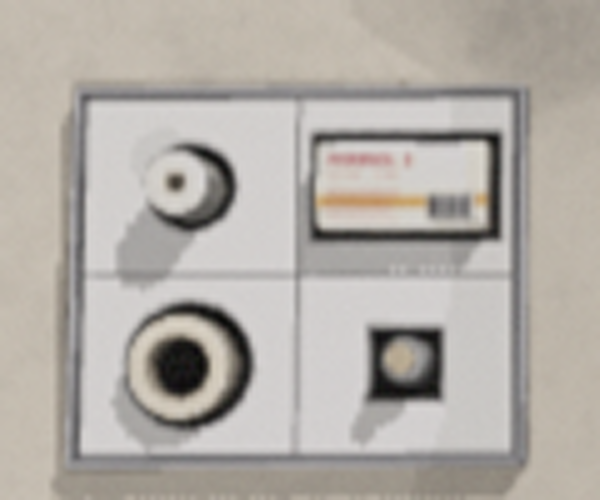

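View pics/t6.png

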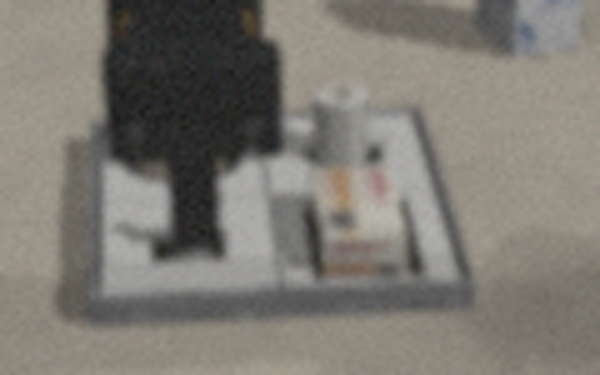

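```bash
python3 -c "
from cell import manip
print(manip.finish_job())"
```

```text
the job is handed in; nothing more can be done
None
```

I put all four items in their own pockets and handed the job in at about 34 s. The last top view shows them seated within about 4 mm of centre. The short roll and squarish carton were never touched and hadn't moved when last checked, before the vial was placed. The hand-in gave no verdict.

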